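Dock the field probe by feel

TASK

Put the paddle-headed field probe away in its dock: slide its plain rod end into the hood until you feel the sprung contact inside give about 5 mm (its depth is different every time and cannot be seen; never ram it to the bottom), then press the rod down into both roller clips until each snaps home. Let go of it, and leave the other things on the bench where they are.

Things in the scene. Friction and masses are not known exactly. Their poses are not given: they have to be found in the camera images.
- probe: The probe, 100 to 170 g: round black rod, 20 mm diameter, along its own x from x = -60 to +100 mm; flat grey paddle head at its -x end (x = -100 to -60 mm, 46 mm wide, 20 mm high). 200 mm long in all, lies flat. Origin on the underside at mid-length, rod axis 10 mm above it; centre of mass within 5 mm of mid-length. Only the plain rod end (+x) fits the hood.
- rod_mid (a point): Point on the probe's rod axis at mid-length (10 mm above the probe's origin); axes as the probe's.
- rod_end (a point): Centre of the probe's plain rod end face (100 mm along the probe's x from mid-length).
- dock: The dock, fixed: aluminium rail 12 mm high, 44 mm wide, x = -80 to +144 mm along its own x, level. Origin on the bench under the middle between two clips (at x = -45 and +45 mm); 75 mm between the clips is free for fingers down to the rail. Grey hood at x = 59 to 139 mm, 44 mm wide, top 88 mm above the bench, closed but for its mouth, which looks to -x. The docked rod lies along x, plain end to +x.
- seat (a point): Point on the seated rod's axis, midway between the clips, 45 mm above the bench; axes as the dock's. Pushing the rod down into both clips together takes about 15 N; the clips then press it down with about 12 N and also hold it lengthwise.
- clip_front (a point): Seated rod axis at the clip next to the hood; 45 mm from seat. A clip is 15 mm long in x, 41 mm wide in y: a flat support 35 mm above the bench and two sprung rollers (8 mm diameter, along x) 52 mm above it, centres 23 mm apart. Pressed down between them, the rod parts the rollers (first touch with its axis 60 mm above the bench), they snap over it after about 8 mm, and it lands on the support.
- clip_back (a point): Seated rod axis at the clip away from the hood, otherwise like clip_front.
- mouth (a point): Middle of the hood's mouth on the seated rod's axis, 59 mm along the dock's x from seat. The opening is 36 mm wide and reaches from 12 to 84 mm above the bench, so the rod can be slid in above the rollers (its axis 63 to 70 mm above the bench) and then be pressed down.
- contact (a joint): Travel of the sprung contact in the hood, a flat upright plate behind the whole mouth that moves only along the dock's x: 0 untouched, up to 0.016 m (bottomed) as it is pushed to +x. Untouched, its face lies unseen 10 to 40 mm behind the mouth. It pushes back with 1.5 N at first touch plus 0.3 N per mm (3 N at 5 mm, 6.3 N bottomed). Well docked: 0.002 to 0.010 m. The rod can move down along it.
- meter: Bystander: hand-held meter, 75 x 145 x 32 mm, lying flat; origin at the centre of its underside.
- ball_probe: Bystander: another probe with a square-sectioned handle and a ball tip, 148 mm long, up to 26 mm high; origin on the underside near mid-length.
- adapter: Bystander: steel coaxial adapter standing upright, 32 mm diameter, 60 mm high; origin at the centre of its underside.
Not all that is in view belongs to the job. Leave any turquoise or yellow look-alike of the probe alone.

How it is judged:
By the outcome, as a careful person would: the job done as asked, in the order asked, and still so for the second after the job is handed in, with the robot touching nothing.
It also fails if it takes over 46 s, if anything falls off the work surface, if the arm or the gripper's body presses on something with over 40 N, if the wrist force passes 120 N, or if a joint passes its speed limit or range.

ROBOT

A 6-joint arm with a two-finger parallel gripper is mounted at the origin on the work surface. World frame = base frame: x ahead of the robot, y to its left, z up, the work surface at z = 0. Lengths are in m, angles in rad, forces in N, time in s.
With the tool pointing down it reaches from about 0.25 to 0.725 m from the base axis. Payload 4 kg.
Tool frame: the origin (TCP) lies at the very end of the fingers, on their centre line; the grasp point (between the pads) lies 19 mm behind it (robot.grasp_offset is the distance from the TCP to the grasp point, in m); z points along the fingers, y is the direction in which the jaws open and shut (so a half turn about z gives the same grasp; the last joint's range is limited). The gripper opens to 85 mm and grips with 20 to 120 N. Pads are 22 mm wide; open, the fingers measure 114 mm over their backs; the gripper's body (76 mm by 85 mm) begins 54 mm behind the grasp point. The pads swing forward as they close: fully open they stand 13 mm farther back than shut.
Start: joints at [-1.172, 0.241, 0.005, 1.335, 0, 1.571], TCP at [0.194, -0.461, 0.2] pointing down, gripper open.
Joint ranges: [-2.72, 2.72], [-1.05, 1.87], [-1.09, 1.28], [-1.99, 2.15], [-1.42, 1.44], [-3.14, 3.14]. Speed limits (rad/s): [2.79, 2.79, 3.14, 3.14, 3.14, 3.14].

INTERFACE

Orientations are given as a unit quaternion [w, x, y, z].
In Python, from rig import robot, snapshot, camera_params, order gives the robot as it stands.
- The arm moves only by the tool servo_tool, never from a script. Its argument "commands" is text: rows parted by semicolons, each of 7 numbers parted by spaces: the shift along the tool's x, y, z in mm, then the turn, a rotation vector about the tool's x, y, z in rad, then the gripper command: -1 is shut, 1 is fully open, values between are in proportion. In form: dx dy dz rx ry rz jaw; .... A call has 1 to 12 rows; each row is the pose to reach, as a shift and turn from the pose commanded when the call began, along the tool's axes at that moment; what a row does not reach only later rows make up. A row lasts 1/8 s, in which the tool goes at most 62.5 mm and 10.7 degrees, less where a joint would pass 70% of its speed; a pose out of reach is approached as far as the arm can. A call with a gripper value outside its range is refused whole. The fingers move at their own pace and stop on an object; "grip_force" is the grip in N (left out, the last holds). Time passes only in rows, so rows that repeat a pose let the fingers close. It gives the time, the measured TCP pose, the force and the opening at its end, in the units of the state.
- robot.observe(): the state, without advancing time (a new reading comes with each control period).
- snapshot(name): name is "side" or "top" or "wrist"; returns the picture (420x560x3 uint8, red, green, blue); there is no depth.
- camera_params(name): a dict with "camera_matrix" (3x3 intrinsics, pixels), "T" (4x4, takes a point from camera to world coordinates). Camera axes: x right, y down, z forward; pixel columns grow to the right and rows downward; lengths in m; the calibration is good to about 2 mm. A picture is of the moment at which its call begins: read the wrist's pose just before it. camera_params takes no time and is no camera call; for the wrist camera it gives the pose at the moment of the call.
- order.sign_off(): hands the job in, once; it reports no verdict.
The state is a dict: "t": time; "q": joint angles; "dq": joint speeds; "tau": joint torques, N m; "ee_pos": TCP position; "orientation": TCP orientation; "wrist_force": force on the tool from outside, world axes, zero at the start; "moment": the same for the moment, N m; "finger_gap": finger opening in m.
Only numpy, scipy, OpenCV 4.12 (cv2) and the standard library are available. Lean on these libraries where they do the work, as an engineer would, in place of code of your own. Each camera call takes 0.05 s, during which the arm holds its last target.

## Working session

There is one attempt and no reset: what is moved stays moved. The work goes in short steps, Python scripts to look and compute and a tool call to move; the robot and the scene stay as the last step left them, time stands still between calls to the robot, and variables do not carry over. Pictures are saved under pics/ and viewed, and the job is handed in when it is done.

Besides the shell and the picture viewer there is one more tool, called by a JSON object that holds its "op" and its "data". servo_tool: Moves the arm, as the interface text tells. Its arguments: {"type":"object","properties":{"commands":{"type":"string"},"grip_force":{"type":"number"}},"required":["commands"]}

```bash
mkdir -p pics; ls; python3 - <<'E'
from rig import robot, snapshot, camera_params
import cv2
print(robot.observe())
for n in ["side","top","wrist"]:
    p=camera_params(n); print(n,p["camera_matrix"].tolist(),p["T"].round(4).tolist())
    cv2.imwrite(f"pics/{n}0.png",snapshot(n)[:,:,::-1])
E
```

```text
pics
{'t': 0.0, 'q': array([-1.17200164e+00,  2.41424025e-01,  3.72529076e-03,  1.33517870e+00,
       -1.86609747e-05,  1.57081105e+00]), 'dq': array([-1.39208752e-03,  3.59382815e-04, -5.10340375e-05,  1.00536636e-03,
       -1.64893445e-05, -3.34344724e-04]), 'tau': array([-5.33003258e-04, -3.72318792e+01,  2.52407205e+01,  1.69702090e-02,
        1.53970814e-05,  4.30246686e-06]), 'ee_pos': array([ 0.19388041, -0.4601318 ,  0.1986079 ]), 'orientation': array([-1.01808619e-03,  9.80187055e-01,  1.98071335e-01, -2.15264507e-04]), 'wrist_force': array([ 0.33390661, -0.45130256, -0.37079243]), 'moment': array([-0.02739883,  0.02426898,  0.00344999]), 'finger_gap': 0.0857445588498089}
side [[405.3606710947809, 0.0, 281.2681406042536], [0.0, 405.3606710947809, 209.09427620631914], [0.0, 0.0, 1.0]] [[0.9726, -0.1259, 0.1954, 0.3558], [-0.2321, -0.5731, 0.7859, -0.7859], [0.013, -0.8097, -0.5867, 0.5698], [0.0, 0.0, 0.0, 1.0]]
top [[457.06091099426095, 0.0, 282.51411045727326], [0.0, 457.06091099426095, 203.1573433030621], [0.0, 0.0, 1.0]] [[0.0132, -0.9959, 0.0897, 0.4352], [-0.9999, -0.0137, -0.005, -0.1115], [0.0063, -0.0897, -0.996, 1.1417], [0.0, 0.0, 0.0, 1.0]]
wrist [[300.50017251854007, 0.0, 280.53241332158467], [0.0, 300.50017251854007, 212.2182081985467], [0.0, 0.0, 1.0]] [[0.3883, -0.8716, -0.2993, 0.2704], [-0.9216, -0.368, -0.1239, -0.428], [-0.0022, 0.324, -0.9461, 0.3719], [0.0, 0.0, 0.0, 1.0]]
```

View pics/side0.png

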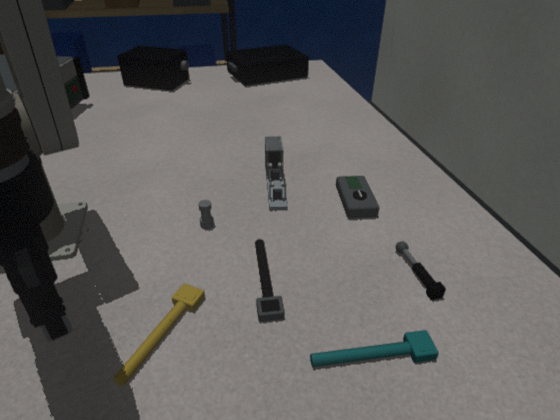

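View pics/top0.png

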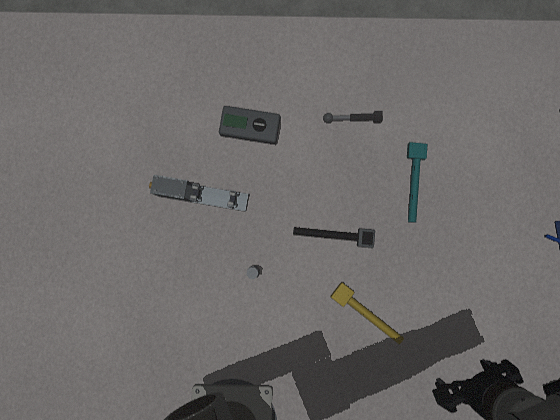

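View pics/wrist0.png

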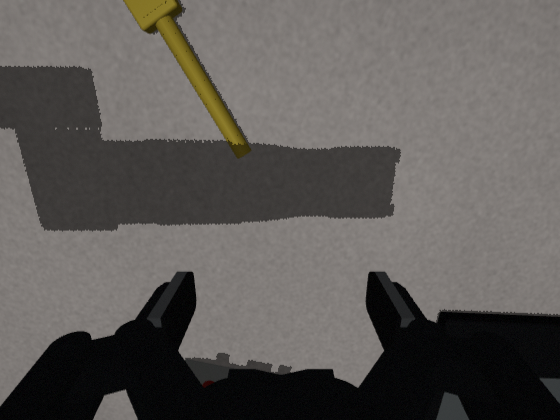

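Candidates for the probe: black/grey at top (294,231)–(374,238), turquoise at (416,180), yellow at (365,310). The black rod with the grey paddle fits the description; the other two are the look-alikes. The dock spans top (150,185)–(248,202), with its hood on the left. Enlarged crops next.

```bash
python3 - <<'E'
import cv2
t=cv2.imread("pics/top0.png"); s=cv2.imread("pics/side0.png")
def crop(im,x0,y0,w,h,k,n): cv2.imwrite("pics/"+n,cv2.resize(im[y0:y0+h,x0:x0+w],None,fx=k,fy=k,interpolation=cv2.INTER_CUBIC))
crop(t,280,210,110,50,7,"c_tprobe.png")
crop(t,140,165,120,55,6,"c_tdock.png")
crop(s,240,230,60,95,6,"c_sprobe.png")
crop(s,250,125,60,95,6,"c_sdock.png")
E
```

```text
(no output)
```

View pics/c_tprobe.png

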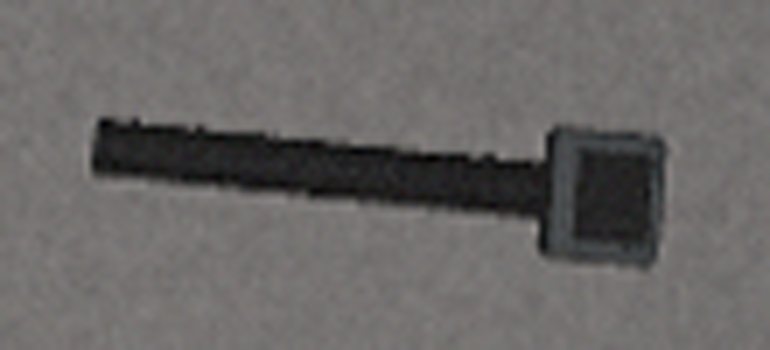

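View pics/c_tdock.png

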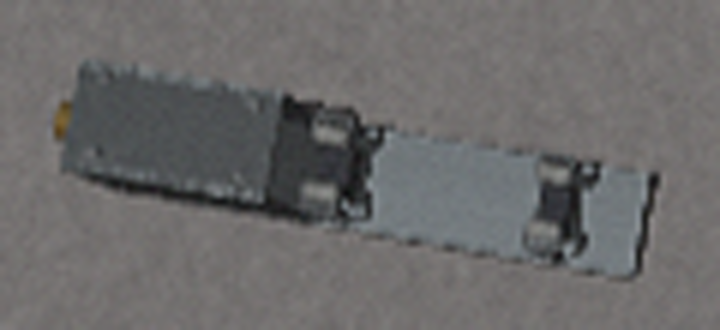

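View pics/c_sprobe.png

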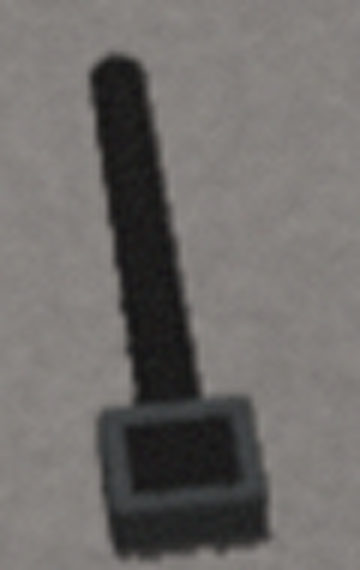

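View pics/c_sdock.png

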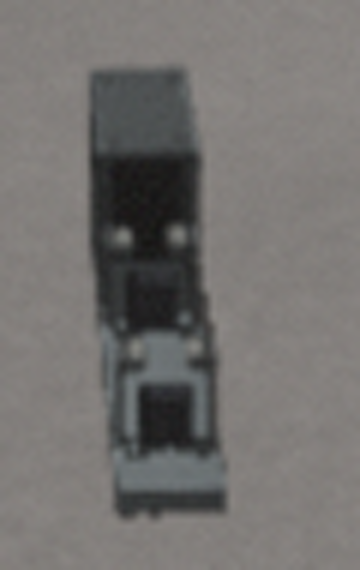

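Confirmed: the black rod with the grey paddle is the probe. In the top view its plain end is at (293.9,231.1) and it meets the paddle at (357.4,236.9). The dock hood is on the left, with the mouth facing right. Triangulating.

```bash
cat > h.py <<'E'
import numpy as np, cv2
from rig import camera_params
def ray(n,uv,P=None):
    p=P or camera_params(n);K=p["camera_matrix"];T=np.array(p["T"])
    d=T[:3,:3]@np.linalg.solve(K,[uv[0],uv[1],1]);return T[:3,3],d/np.linalg.norm(d)
def tri(rs):
    A=sum(np.eye(3)-np.outer(d,d) for c,d in rs);b=sum((np.eye(3)-np.outer(d,d))@c for c,d in rs)
    X=np.linalg.solve(A,b);return X,max(np.linalg.norm((np.eye(3)-np.outer(d,d))@(X-c)) for c,d in rs)
def atz(n,uv,z,P=None):
    c,d=ray(n,uv,P);return c+d*(z-c[2])/d[2]
E
python3 - <<'E'
from h import *
T=lambda x,y,x0,y0,k:((x+.5)/k-.5+x0,(y+.5)/k-.5+y0)
tp=lambda x,y:T(x,y,280,210,7); td=lambda x,y:T(x,y,140,165,6)
sp=lambda x,y:T(x,y,240,230,6); sd=lambda x,y:T(x,y,250,125,6)
pairs={'padA':(tp(557,128),sp(250,398)),'padB':(tp(664,138),sp(268,497)),'padC':(tp(655,267),sp(115,508)),'padD':(tp(545,258),sp(103,410)),
'rollFR':(td(334,126),sd(177,237)),'rollFL':(td(320,197),sd(122,237)),'rollBR':(td(555,170),sd(194,347)),'rollBL':(td(542,236),sd(135,350)),
'hoodfR':(td(285,95),sd(198,155)),'hoodfL':(td(268,205),sd(95,155)),'hoodbR':(td(83,62),sd(184,70)),'hoodbL':(td(65,170),sd(92,70)),
'railR':(td(655,175),sd(225,492)),'railL':(td(635,275),sd(115,492))}
for k,(a,b) in pairs.items():
    X,e=tri([ray('top',a),ray('side',b)]);print(k,X.round(4),round(e,4))
pe=atz('top',tp(97,148),.01); pj=atz('top',tp(542,188),.01); print('rod end',pe,'join',pj, np.linalg.norm(pe-pj))
pb=[atz('top',tp(*q),.02) for q in [(664,138),(655,267)]];print('pad far mid',np.mean(pb,0))
print('rodend side',atz('side',sp(118,72),.01))
F=(atz('top',td(334,126),.056)+atz('top',td(320,197),.056))/2
B=(atz('top',td(555,170),.056)+atz('top',td(542,236),.056))/2
print('F',F,'B',B,'d',np.linalg.norm(F-B))
E
```

```text
padA [ 0.4778 -0.3061  0.0198] 0.0002
padB [ 0.4745 -0.3436  0.02  ] 0.0005
padC [ 0.4301 -0.3398  0.0226] 0.0002
padD [ 0.4332 -0.3018  0.0208] 0.0007
rollFR [0.5694 0.0924 0.0568] 0.0028
rollFL [0.5436 0.0966 0.0573] 0.0001
rollBR [0.5542 0.0038 0.0581] 0.0015
rollBL [0.5295 0.0081 0.0572] 0.0002
hoodfR [0.5793 0.1056 0.0877] 0.0009
hoodfL [0.536  0.1103 0.09  ] 0.001
hoodbR [0.5913 0.1838 0.0888] 0.0005
hoodbL [0.5495 0.1885 0.0907] 0.0001
railR [ 0.5581 -0.0329  0.0128] 0.0011
railL [ 0.5159 -0.0255  0.0141] 0.0016
rod end [ 0.4690998  -0.14516144  0.01      ] join [ 0.45710263 -0.30249998  0.01      ] 0.1577952771341949
pad far mid [ 0.45243614 -0.34197343  0.02      ]
rodend side [ 0.46943011 -0.14004649  0.01      ]
F [0.5580443  0.09444898 0.056     ] B [0.54267105 0.00599112 0.056     ] d 0.08978380103858015
```

Triangulated heights agree with the stated sizes: paddle top 20–22 mm, rollers about 57 mm, hood top 88–90 mm, clip spacing 89.8 mm, probe about 197 mm long. Next I hover over the probe.

```bash
cat >> h.py <<'E'
from scipy.spatial.transform import Rotation as R
def tool(): 
    from rig import robot
    o=robot.observe();w,x,y,z=o["orientation"];return o,R.from_quat([x,y,z,w])
def goal(p,yaw):
    o,r=tool();a=np.radians(yaw)
    g=R.from_matrix(np.array([[np.cos(a),np.sin(a),0],[np.sin(a),-np.cos(a),0],[0,0,-1]]))
    print('shift mm',(r.inv().apply(np.array(p)-o["ee_pos"])*1000).round(1),'turn',(r.inv()*g).as_rotvec().round(4),'pos',o["ee_pos"].round(4),'yaw',np.degrees(np.arctan2(*r.as_matrix()[[1,0],0])).round(2),'F',o["wrist_force"].round(2),'t',o["t"])
E
python3 -c "
from h import *
goal([.462,-.232,.15],85.1)
for q in [(219,137),(220,107),(280,143)]: print(atz('top',q,.032))
print(atz('top',(248,270),.06))"
```

```text
shift mm [ 335.6 -106.2   49. ] turn [-1.5000e-03 -9.0000e-04 -1.0865e+00] pos [ 0.194  -0.4602  0.1988] yaw 22.85 F [ 0.55  0.19 -0.23] t 0.15
[0.69689963 0.04173546 0.032     ]
[0.77268124 0.04120151 0.032     ]
[ 0.68406062 -0.10898146  0.032     ]
[ 0.37420996 -0.03819507  0.06      ]
```

{"op": "servo_tool", "data": {"commands": "336 -106 49 0 0 -1.087 1;336 -106 49 0 0 -1.087 1;336 -106 49 0 0 -1.087 1;336 -106 49 0 0 -1.087 1;336 -106 49 0 0 -1.087 1;336 -106 49 0 0 -1.087 1;336 -106 49 0 0 -1.087 1;336 -106 49 0 0 -1.087 1", "grip_force": 60}}

```text
t: 1.15
ee_pos: [0.4621, -0.2326, 0.1501]
orientation: [-0.0, 0.737, 0.676, -0.0]
wrist_force: [-2.0, -0.4, 0.5]
finger_gap: 0.0857
```

```bash
python3 - <<'E'
from h import *
from rig import snapshot
import pickle
p=camera_params('wrist');im=snapshot('wrist');pickle.dump(p,open('w1.pkl','wb'))
cv2.imwrite('pics/w1.png',im[:,:,::-1])
goal([.462,-.232,-.009],85.1)
E
```

```text
shift mm [1.100e+00 1.000e-01 1.594e+02] turn [-0.0007  0.0001 -0.001 ] pos [ 0.4619 -0.2331  0.1504] yaw 85.04 F [ 0.16 -0.86 -0.01] t 1.2
```

View pics/w1.png

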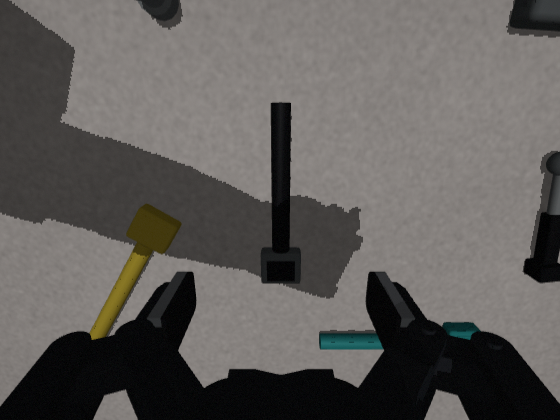

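The wrist view shows the rod from its end at (281,103) to the paddle at (281,249), with the paddle's far edge at row 282. It lies vertically, centred between the fingers.

```bash
python3 - <<'E'
from h import *
import pickle
p=pickle.load(open('w1.pkl','rb'))
e=atz('',(281.3,104),.012,p);j=atz('',(281,249),.01,p);f=(atz('',(262,282),.02,p)+atz('',(299.5,282),.02,p))/2
print(e,j,f,np.linalg.norm(e-f),np.degrees(np.arctan2(*(e-f)[[1,0]])),np.degrees(np.arctan2(*(e-j)[[1,0]])),(e+f)/2)
m=(e+f)/2;u=(e-f);u[2]=0;u/=np.linalg.norm(u)
X,er=tri([ray('',(281,249),p),ray('top',(357.4,236.9))]);print('join tri',X,er)
X,er=tri([ray('',(281.3,103.5),p),ray('top',(293.9,231.1))]);print('end tri',X,er)
g=m+.011*u; g[2]=.003; print(g)
goal(g,85.1)
E
```

```text
[ 0.46956826 -0.14433923  0.012     ] [ 0.45594767 -0.30063646  0.01      ] [ 0.45248854 -0.33780949  0.02      ] 0.19438738826371016 84.95495771879816 85.01951618037245 [ 0.4610284  -0.24107436  0.016     ]
join tri [ 0.45584849 -0.30492028  0.00124375] 0.0002703931312808657
end tri [ 0.46847496 -0.14492003  0.03642883] 0.0012400190793070993
[ 0.46199573 -0.23011698  0.003     ]
shift mm [  3.   -0.  147.4] turn [-0.0007  0.0001 -0.001 ] pos [ 0.4619 -0.2331  0.1504] yaw 85.04 F [ 0.16 -0.86 -0.01] t 1.2
```

{"op": "servo_tool", "data": {"commands": "2 0 60 0 0 0 1;2 0 110 0 0 0 1;2 0 140 0 0 0 1;2 0 147 0 0 0 1;2 0 147 0 0 0 -1;2 0 147 0 0 0 -1;2 0 147 0 0 0 -1;2 0 147 0 0 0 -1;2 0 147 0 0 0 -1;2 0 147 0 0 0 -1", "grip_force": 60}}

```text
t: 2.45
ee_pos: [0.4628, -0.2306, 0.0036]
orientation: [0.0, 0.736, 0.676, -0.0]
wrist_force: [-0.0, -0.1, 0.1]
finger_gap: 0.0002
```

```bash
python3 - <<'E'
from h import *
from rig import snapshot
goal([.462,-.23,.12],85.1)
o,_=tool();print(o['finger_gap'],o['moment'])
E
```

```text
shift mm [   0.5   -0.9 -116.4] turn [0.     0.     0.0007] pos [ 0.4628 -0.2306  0.0036] yaw 85.14 F [-0.03 -0.14  0.1 ] t 2.45
0.00019608543396238112 [ 0.04767531 -0.00141712  0.00091655]
```

The fingers shut completely, so the rod was not caught. Looking.

```bash
python3 - <<'E'
from h import *
from rig import snapshot
for n in ['wrist','top','side']: cv2.imwrite(f'pics/{n}2.png',snapshot(n)[:,:,::-1])
s=cv2.imread('pics/side2.png')[190:340,200:340];cv2.imwrite('pics/c_s2.png',cv2.resize(s,None,fx=4,fy=4))
E
```

```text
(no output)
```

View pics/wrist2.png

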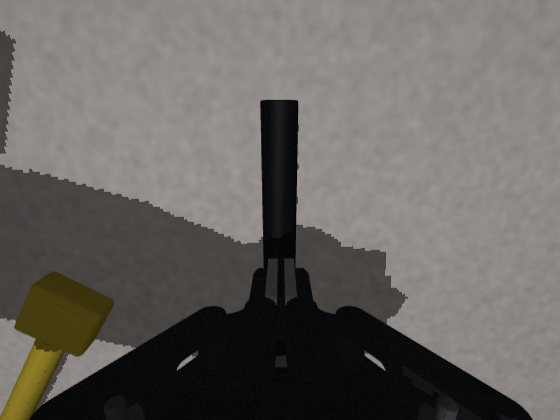

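View pics/c_s2.png

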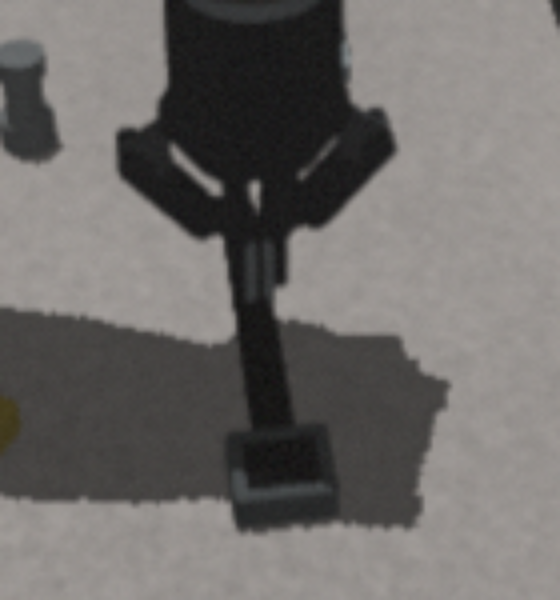

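```bash
python3 - <<'E'
from h import *
o,r=tool()
c,d=ray('side',(264.5,265))
print(o['ee_pos']); k=(o['ee_pos'][1]-c[1])/d[1]; print('side ray at tcp y',c+k*d)
for n in ['side','top','wrist']:
    p=camera_params(n);T=np.array(p['T']);
    for z in (0,.02,.03):
        X=T[:3,:3].T@(o['ee_pos']+[0,0,z]-T[:3,3]);u=p['camera_matrix']@X;print(n,z,u[:2]/u[2])
w=cv2.imread('pics/wrist2.png')[80:330,200:360];cv2.imwrite('pics/c_w2.png',cv2.convertScaleAbs(cv2.resize(w,None,fx=2.4,fy=2.4),alpha=2.5))
s=cv2.imread('pics/side2.png')[235:300,235:305];cv2.imwrite('pics/c_s2b.png',cv2.convertScaleAbs(cv2.resize(s,None,fx=9,fy=9,interpolation=2),alpha=2.5))
E
```

```text
[ 0.46277114 -0.23055863  0.00344322]
side ray at tcp y [ 0.46255332 -0.23055863  0.02806023]
side 0 [264.75189553 274.19339851]
side 0.02 [264.63839478 266.73616763]
side 0.03 [264.58035061 262.92254783]
top 0 [327.65161711 233.80199795]
top 0.02 [328.50786725 233.61462605]
top 0.03 [328.94754971 233.51841101]
wrist 0 [281.46266446 248.37194673]
wrist 0.02 [281.53859893 263.65436662]
wrist 0.03 [281.58319925 272.63053719]
```

View pics/c_w2.png

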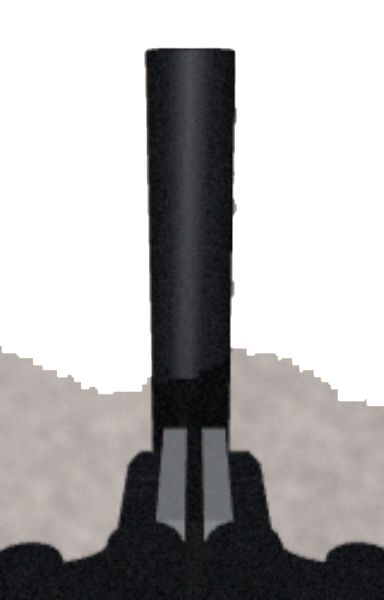

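View pics/c_s2b.png

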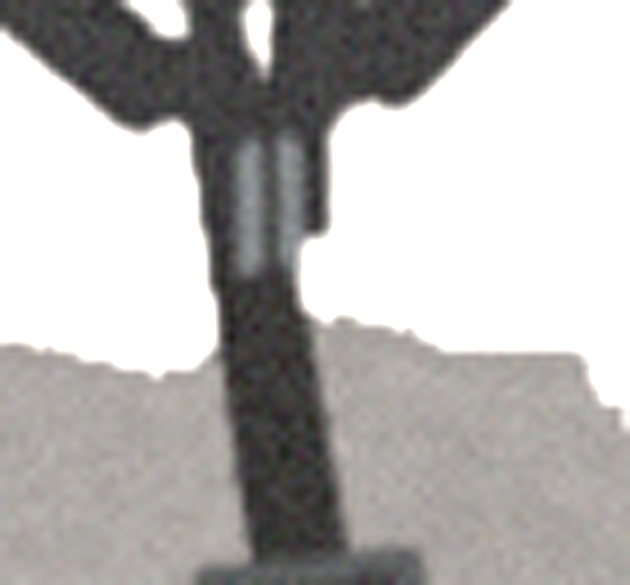

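The side and wrist views both put the shut fingertips about 25 mm above the reported TCP, so they closed above the rod. I'll check this with the jaws partly open before going lower.

{"op": "servo_tool", "data": {"commands": "0 0 0 0 0 0 -0.1;0 0 0 0 0 0 -0.1;0 0 0 0 0 0 -0.1"}}

```text
t: 2.98
ee_pos: [0.4628, -0.2306, 0.0035]
orientation: [-0.0, 0.737, 0.676, 0.0]
wrist_force: [-1.2, 0.4, 0.1]
finger_gap: 0.0384
```

```bash
python3 - <<'E'
from h import *
from rig import snapshot, robot
o,r=tool();print(o['ee_pos'],o['finger_gap'],robot.grasp_offset,o['q'])
for n in ['wrist','side']: cv2.imwrite(f'pics/{n}3.png',snapshot(n)[:,:,::-1])
w=cv2.imread('pics/wrist3.png')[180:330,180:380];cv2.imwrite('pics/c_w3.png',cv2.convertScaleAbs(cv2.resize(w,None,fx=4,fy=4),alpha=2.5))
s=cv2.imread('pics/side3.png')[215:300,220:320];cv2.imwrite('pics/c_s3.png',cv2.convertScaleAbs(cv2.resize(s,None,fx=7,fy=7,interpolation=2),alpha=2.5))
E
```

```text
[ 0.46278156 -0.23062823  0.00348152] 0.038403746493904045 0.0187 [-4.62343616e-01  4.45039313e-01 -2.54106863e-01  8.71696772e-01
  2.32644976e-05  1.19346726e+00]
```

View pics/c_w3.png

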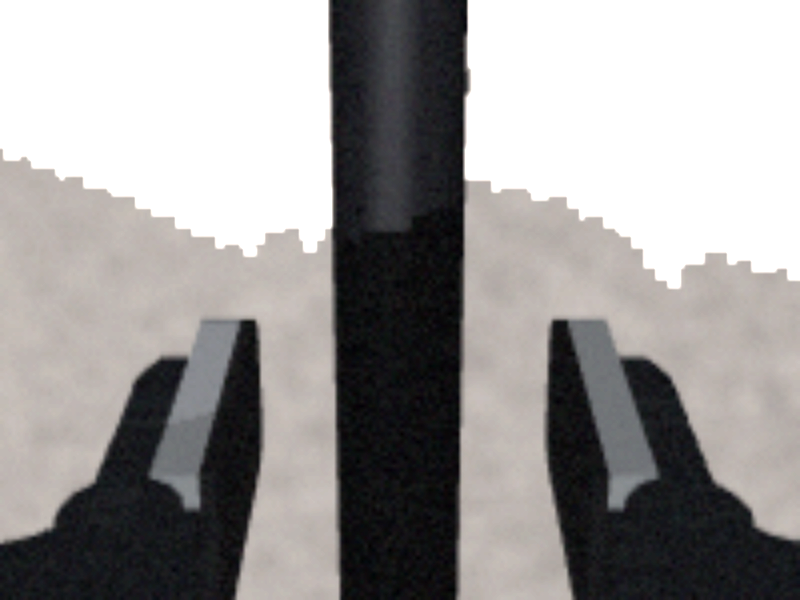

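View pics/c_s3.png

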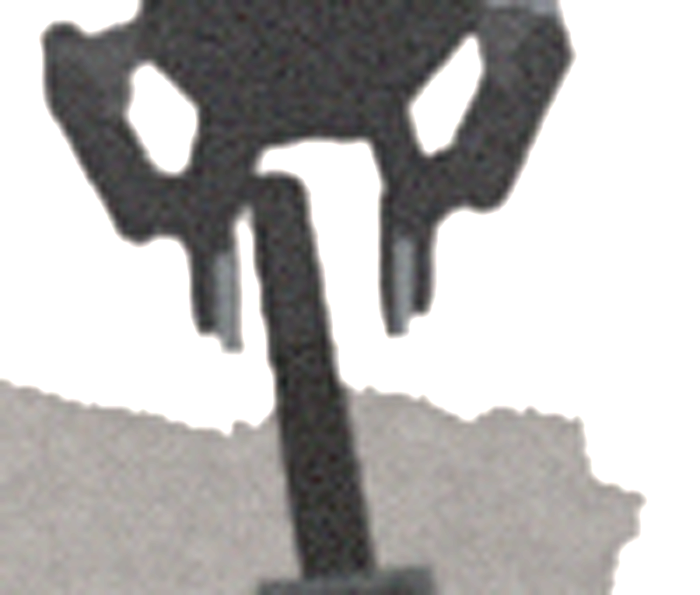

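Measured from the wrist (72 px for 38.4 mm) and the side view, the tips really are about 28 mm above the reported TCP. The rod's apparent size confirms the arm height itself is right. So I'll go down about 24 mm more in small steps, watching the force.

{"op": "servo_tool", "data": {"commands": "0 0 8 0 0 0 -0.1;0 0 16 0 0 0 -0.1;0 0 20 0 0 0 -0.1;0 0 22 0 0 0 -0.1"}}

```text
t: 3.58
ee_pos: [0.4624, -0.2304, -0.0191]
orientation: [-0.0, 0.737, 0.676, -0.0]
wrist_force: [-0.1, 0.1, -0.0]
finger_gap: 0.0381
```

```bash
python3 - <<'E'
from h import *
from rig import snapshot, robot
o,r=tool();print(o['ee_pos'],o['finger_gap'],o['wrist_force'])
for n in ['wrist','side']: cv2.imwrite(f'pics/{n}4.png',snapshot(n)[:,:,::-1])
w=cv2.imread('pics/wrist4.png')[180:330,180:380];w=cv2.convertScaleAbs(cv2.resize(w,None,fx=3,fy=3),alpha=2.5)
s=cv2.imread('pics/side4.png')[225:300,220:320];s=cv2.convertScaleAbs(cv2.resize(s,(600,450),interpolation=2),alpha=2.5)
cv2.imwrite('pics/c_4.png',cv2.resize(np.hstack([w,s]),(800,300)))
E
```

```text
[ 0.46244922 -0.23043052 -0.01909323] 0.03809997433910603 [-0.13999654  0.09855644 -0.0289177 ]
```

View pics/c_4.png

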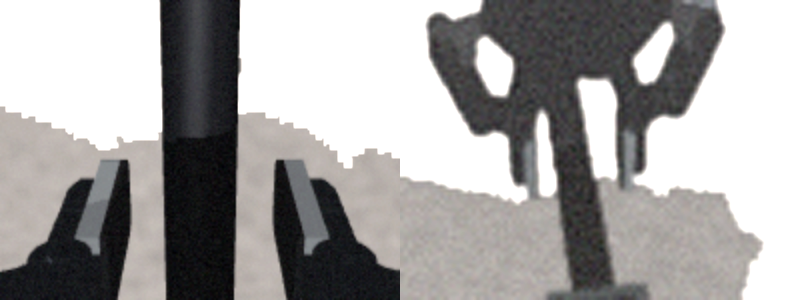

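Force is still zero and the tips are about 10 mm above the bench, straddling the rod at wrist crop columns 130–275. Another 5 mm down, then close.

{"op": "servo_tool", "data": {"commands": "0 0 3 0 0 0 -0.1;0 0 5 0 0 0 -0.1;0 0 5 0 0 0 -1;0 0 5 0 0 0 -1;0 0 5 0 0 0 -1;0 0 5 0 0 0 -1", "grip_force": 60}}

```text
t: 4.42
ee_pos: [0.4629, -0.2307, -0.0233]
orientation: [0.0, 0.737, 0.676, 0.0]
wrist_force: [-0.5, 0.5, 2.2]
finger_gap: 0.0172
```

```bash
python3 - <<'E'
from h import *
from rig import snapshot, robot
o,r=tool();print(o['ee_pos'],o['finger_gap'],o['wrist_force'])
E
```

```text
[ 0.46289099 -0.23065652 -0.02327644] 0.017241278834165413 [-0.48362534  0.53580496  2.24909793]
```

```bash
python3 - <<'E'
from h import *
from rig import snapshot, robot
for n in ['wrist','side']: cv2.imwrite(f'pics/{n}5.png',snapshot(n)[:,:,::-1])
w=cv2.imread('pics/wrist5.png')[200:300,200:360];cv2.imwrite('pics/c_w5.png',cv2.convertScaleAbs(cv2.resize(w,None,fx=5,fy=5,interpolation=2),alpha=3.5))
s=cv2.imread('pics/side5.png')[225:300,220:320];cv2.imwrite('pics/c_s5.png',cv2.convertScaleAbs(cv2.resize(s,None,fx=8,fy=8,interpolation=2),alpha=3.5))
E
```

```text
(no output)
```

View pics/c_w5.png

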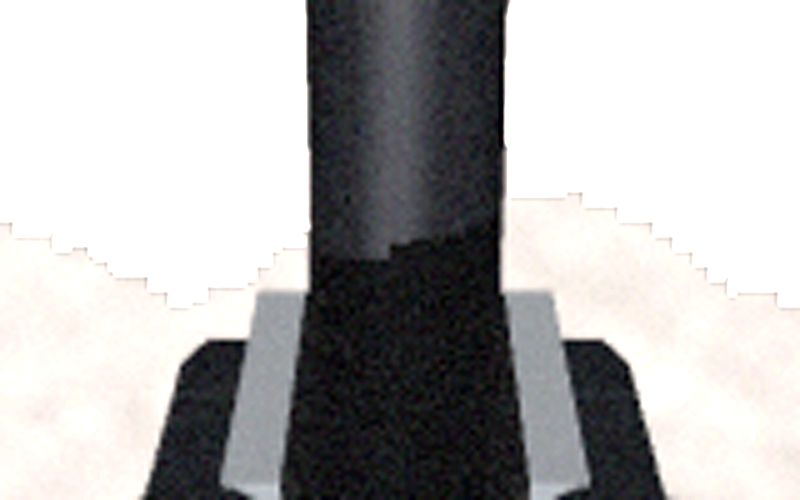

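View pics/c_s5.png

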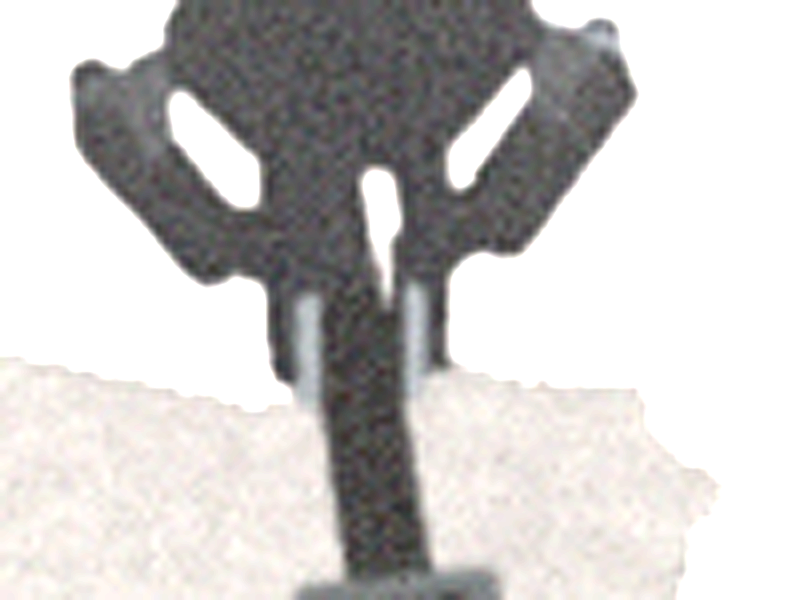

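The gap reads 17.2 mm on a 20 mm rod, so the tips may be gripping above the equator. I'll reopen, go 5 mm lower and close again.

{"op": "servo_tool", "data": {"commands": "0 0 0 0 0 0 -0.2;0 0 0 0 0 0 -0.2;0 0 3 0 0 0 -0.2;0 0 5 0 0 0 -0.2;0 0 5 0 0 0 -0.2"}}

```text
t: 5.15
ee_pos: [0.4625, -0.2305, -0.0289]
orientation: [-0.0, 0.736, 0.676, -0.0]
wrist_force: [0.0, -0.2, -0.9]
finger_gap: 0.0342
```

```bash
python3 - <<'E'
from h import *
from rig import snapshot, robot
o,r=tool();print(o['ee_pos'],o['finger_gap'],o['wrist_force'])
E
```

```text
[ 0.46253037 -0.23047042 -0.02885079] 0.03424638271876078 [ 0.03161737 -0.187702   -0.88585152]
```

{"op": "servo_tool", "data": {"commands": "0 0 1 0 0 0 -0.2;0 0 2 0 0 0 -0.2;0 0 2 0 0 0 -0.2"}}

```text
t: 5.52
ee_pos: [0.4628, -0.2306, -0.0305]
orientation: [-0.0, 0.737, 0.676, -0.0]
wrist_force: [0.3, 0.4, 0.5]
finger_gap: 0.0342
```

{"op": "servo_tool", "data": {"commands": "0 0 0 0 0 0 -1;0 0 0 0 0 0 -1;0 0 0 0 0 0 -1;0 0 0 0 0 0 -1", "grip_force": 60}}

```text
t: 6.02
ee_pos: [0.463, -0.2307, -0.0302]
orientation: [0.0, 0.737, 0.676, 0.0]
wrist_force: [-1.6, -0.3, 4.6]
finger_gap: 0.0179
```

```bash
python3 - <<'E'
from h import *
from rig import snapshot, robot
o,r=tool();print(o['ee_pos'],o['finger_gap'],o['wrist_force'],o['moment'])
E
```

```text
[ 0.4629897  -0.23066505 -0.03021179] 0.01788237468870473 [-1.61303444 -0.34277975  4.63845732] [ 0.16992769  0.11689788 -0.03416581]
```

{"op": "servo_tool", "data": {"commands": "0 0 -20 0 0 0 -1;0 0 -60 0 0 0 -1;30 10 -110 0 0 0.02 -1;85 20 -130 0 0 0.04 -1;140 35 -130 0 0 0.06 -1;195 50 -130 0 0 0.075 -1;230 60 -130 0 0 0.075 -1;243 60 -130 0 0 0.075 -1;243 60 -130 0 0 0.075 -1"}}

```text
t: 7.15
ee_pos: [0.5425, 0.0067, 0.0989]
orientation: [-0.0, 0.761, 0.649, -0.001]
wrist_force: [-0.4, -0.9, -0.9]
finger_gap: 0.0175
```

```bash
python3 - <<'E'
from h import *
from rig import snapshot, robot
import pickle
o,r=tool();print(o['ee_pos'],o['finger_gap'],o['wrist_force'],o['moment'])
goal([.5433,.0068,.1],80.8)
P={}
for n in ['wrist','side','top']: P[n]=camera_params(n);cv2.imwrite(f'pics/{n}6.png',snapshot(n)[:,:,::-1])
pickle.dump(P,open('w6.pkl','wb'))
w=cv2.imread('pics/wrist6.png');cv2.imwrite('pics/w6b.png',cv2.convertScaleAbs(w,alpha=2))
s=cv2.imread('pics/side6.png')[60:260,180:380];cv2.imwrite('pics/c_s6.png',cv2.convertScaleAbs(cv2.resize(s,None,fx=3,fy=3,interpolation=2),alpha=2))
E
```

```text
[0.54250897 0.00671107 0.09889303] 0.01746684896616789 [-0.43619616 -0.93424724 -0.88235396] [ 0.03345142  0.03067583 -0.01390991]
shift mm [ 0.2  0.8 -1.1] turn [-0.0015  0.0007  0.0019] pos [0.5425 0.0067 0.0989] yaw 80.91 F [-0.44 -0.93 -0.88] t 7.15
```

View pics/w6b.png

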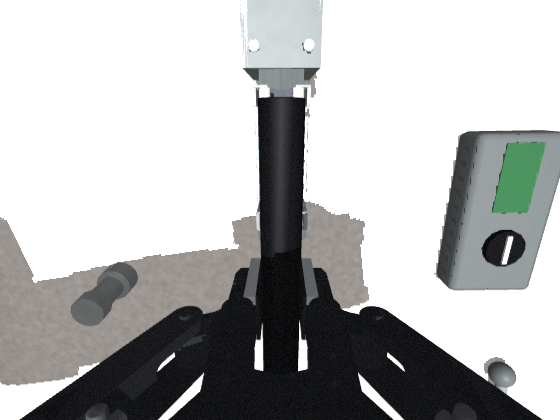

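View pics/c_s6.png

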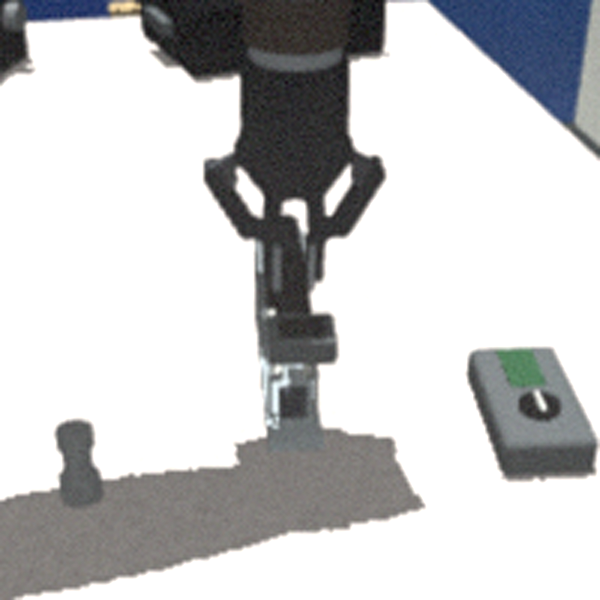

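The rod is held and lines up with the dock in the wrist view: rod centre at column 281.5, hood centre at 282.5. Next I check the rod's height and pitch.

```bash
python3 - <<'E'
import cv2,numpy as np
t=cv2.imread('pics/top6.png')[170:230,170:290];cv2.imwrite('pics/c_t6.png',cv2.convertScaleAbs(cv2.resize(t,None,fx=6,fy=6,interpolation=2),alpha=2))
s=cv2.imread('pics/side6.png')[120:190,240:320];cv2.imwrite('pics/c_s6b.png',cv2.convertScaleAbs(cv2.resize(s,None,fx=8,fy=8,interpolation=2),alpha=2))
w=cv2.imread('pics/wrist6.png')[50:270,230:335];cv2.imwrite('pics/c_w6.png',cv2.convertScaleAbs(cv2.resize(w,None,fx=2.7,fy=2.7,interpolation=2),alpha=3))
E
```

```text
(no output)
```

View pics/c_t6.png

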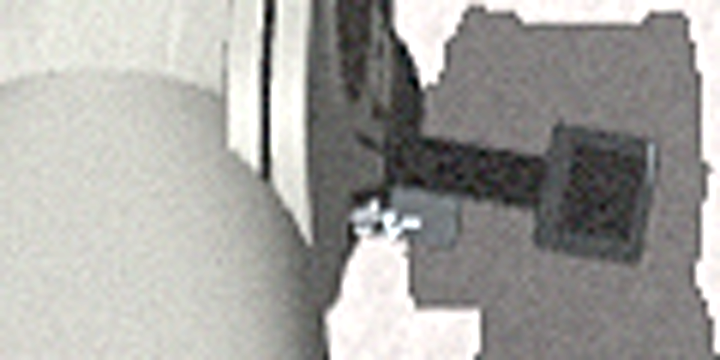

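View pics/c_s6b.png

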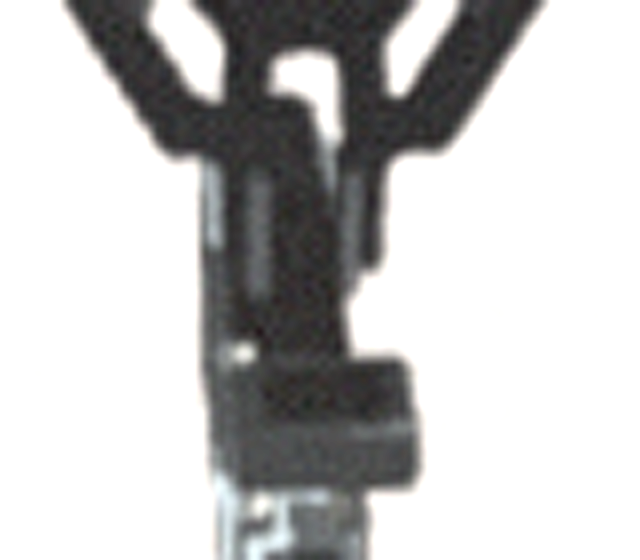

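View pics/c_w6.png

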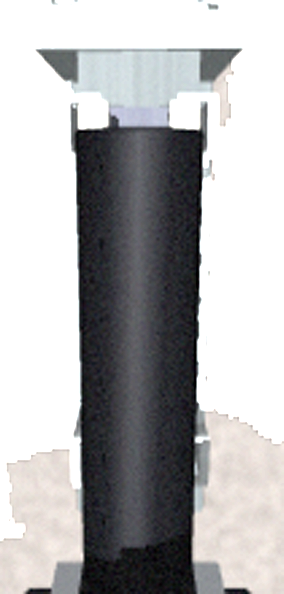

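```bash
python3 - <<'E'
from h import *
import pickle
tp=lambda x,y:((x+.5)/6-.5+170,(y+.5)/6-.5+170); sp=lambda x,y:((x+.5)/8-.5+240,(y+.5)/8-.5+120)
for k,a,b in [('B',tp(657,140),sp(412,425)),('A',tp(556,125),sp(401,357)),('C',tp(638,262),sp(235,428))]:
    print(k,*tri([ray('top',a),ray('side',b)]))
P=pickle.load(open('w6.pkl','rb'));p=P['wrist']
w=cv2.imread('pics/wrist6.png').astype(int)
g=cv2.cvtColor(w.astype('uint8'),cv2.COLOR_BGR2GRAY)
for r in range(100,256,15): print(r,g[r,250:315:1].tolist() if r in(100,) else '')
# edge fit
o=np.array([.5425,.0067,.0989]);T=np.array(p['T']);K=p['camera_matrix']
for r in range(102,250,12):
    row=cv2.GaussianBlur(g,(1,5),0)[r].astype(float);d=np.diff(row)
    l=250+np.argmin(d[250:275]);rr=290+np.argmax(d[290:312]);print(r,l,rr,rr-l)
E
```

```text
B [ 0.54501318 -0.10843046  0.15140407] 0.001720333344952497
A [ 0.55087879 -0.07174051  0.14976852] 0.0010078026583530421
C [ 0.50065402 -0.10228243  0.15246822] 0.001499765858518716
100 [150, 151, 139, 132, 132, 132, 46, 27, 3, 10, 10, 8, 10, 15, 10, 10, 13, 16, 14, 17, 15, 20, 21, 20, 24, 27, 26, 26, 31, 31, 34, 36, 32, 31, 29, 30, 27, 26, 25, 24, 21, 21, 17, 15, 15, 13, 12, 11, 12, 10, 11, 12, 9, 8, 5, 21, 43, 126, 126, 126, 133, 148, 148, 147, 147]
115 
130 
145 
160 
175 
190 
205 
220 
235 
250 
102 255 306 51
114 257 304 47
126 257 304 47
138 258 303 45
150 258 303 45
162 258 303 45
174 258 303 45
186 259 303 44
198 259 302 43
210 256 301 45
222 259 301 42
234 259 301 42
246 260 301 41
```

Rod-axis height at the grasp comes to about 0.138 (39 mm above the reported TCP), with the nose about 2° low. The paddle-top triangulation (0.150–0.152) and the wrist rod widths agree on this. Levelling and lowering to slide height.

{"op": "servo_tool", "data": {"commands": "0 1 35 0 0.025 0 -1;0 1 60 0 0.025 0 -1;0 1 70 0 0.025 0 -1;0 1 70 0 0.025 0 -1;0 1 70 0 0.025 0 -1"}}

```text
t: 7.92
ee_pos: [0.5452, 0.0059, 0.0307]
orientation: [-0.007, 0.761, 0.648, 0.01]
wrist_force: [0.5, 0.2, -0.2]
finger_gap: 0.0179
```

```bash
python3 - <<'E'
from h import *
from rig import snapshot, robot
import pickle
goal([.5433,.0068,.029],80.8)
P={}
for n in ['wrist','side']: P[n]=camera_params(n);cv2.imwrite(f'pics/{n}7.png',snapshot(n)[:,:,::-1]);print(robot.observe()['wrist_force'])
pickle.dump(P,open('w7.pkl','wb'))
w=cv2.imread('pics/wrist7.png')[0:270,200:370];cv2.imwrite('pics/c_w7.png',cv2.convertScaleAbs(cv2.resize(w,None,fx=2.2,fy=2.2,interpolation=2),alpha=3))
s=cv2.imread('pics/side7.png')[120:220,230:330];cv2.imwrite('pics/c_s7.png',cv2.convertScaleAbs(cv2.resize(s,None,fx=6,fy=6,interpolation=2),alpha=2))
E
```

```text
shift mm [ 0.5 -2.1  1.7] turn [ 0.0022 -0.0253  0.0001] pos [0.5452 0.0059 0.0307] yaw 80.81 F [ 0.5   0.19 -0.18] t 7.925
[-1.26811413 -0.00445959 -0.60349009]
[ 0.59569349 -0.3697737  -0.48685465]
```

View pics/c_w7.png

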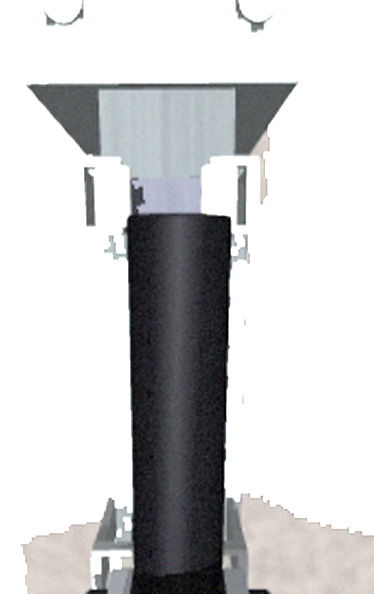

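View pics/c_s7.png

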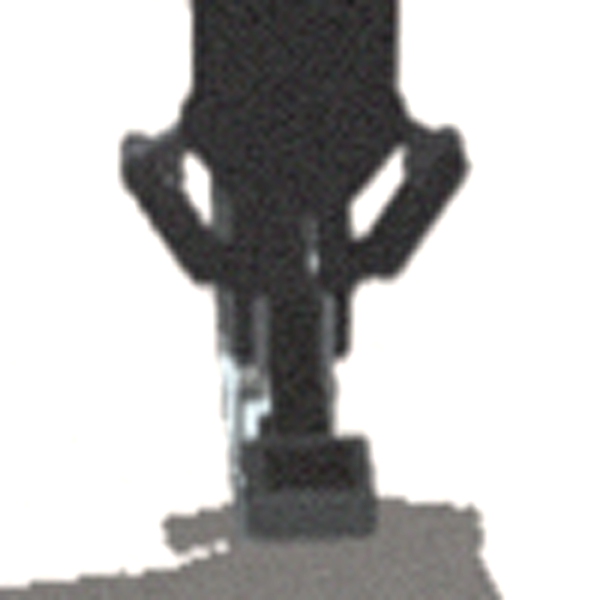

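The lateral offset is about 2.3 mm to the right (rod at column 281; rollers and hood at 274–276 at their depths). I'll correct it, lower 2 mm and slide the nose in 20 mm.

{"op": "servo_tool", "data": {"commands": "0 -2.3 2 0 0 0 -1;0 -2.3 2 0 0 0 -1;8 -2.3 2 0 0 0 -1;16 -2.3 2.3 0 0 0 -1;20 -2.3 2.5 0 0 0 -1;20 -2.3 2.5 0 0 0 -1;20 -2.3 2.5 0 0 0 -1;20 -2.3 2.5 0 0 0 -1"}}

```text
t: 9.02
ee_pos: [0.5451, 0.0262, 0.0275]
orientation: [-0.008, 0.761, 0.648, 0.009]
wrist_force: [-0.8, 0.7, -0.7]
finger_gap: 0.0177
```

```bash
cat > f.py <<'E'
from h import *
from rig import snapshot, robot
import sys
fs=[];q=[]
for i in range(int(sys.argv[1])):
    o=robot.observe();fs.append(o['wrist_force']);q.append(o['ee_pos']);im=snapshot('wrist')
fs=np.array(fs);u=np.array([.16,.987,0]);l=np.array([.987,-.16,0]);sx=(np.mean(q,0)-[.5503,.0502,0])
print('t',robot.observe()['t'],'axial',(fs@u).round(2),'mean',(fs@u).mean().round(2),'lat',(fs@l).mean().round(2),'z',fs[:,2].mean().round(2),'dock x',(sx@u).round(4),'y(right)',(sx@l).round(4),'z',sx[2].round(4))
cv2.imwrite(sys.argv[2],cv2.convertScaleAbs(im[:,:,::-1],alpha=2.5))
E
python3 f.py 3 pics/w8.png
```

```text
t 9.175 axial [ 0.57  0.03 -0.81] mean -0.07 lat -0.52 z -0.72 dock x -0.0245 y(right) -0.0013 z 0.0275
```

View pics/w8.png

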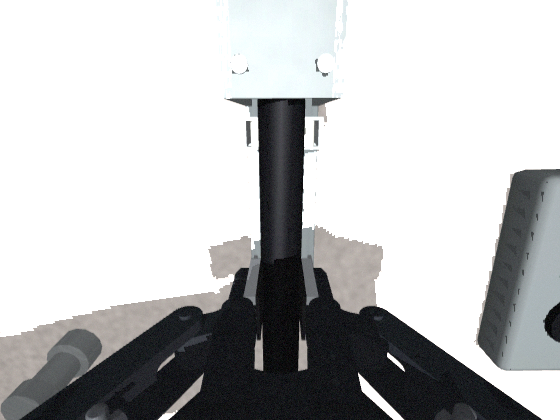

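The rod's nose is now at the mouth, centred within 1 mm. Axial force baseline is about 0 ± 0.7 N. Now small steps, averaging the force each time.

{"op": "servo_tool", "data": {"commands": "2 0.3 0 0 0 0 -1;4 0.5 0.1 0 0 0 -1;4 0.5 0.1 0 0 0 -1"}}

```text
t: 9.55
ee_pos: [0.5463, 0.0305, 0.0275]
orientation: [-0.008, 0.761, 0.648, 0.01]
wrist_force: [0.7, 0.2, -1.1]
finger_gap: 0.0176
```

```bash
python3 f.py 5 pics/w9.png
```

```text
t 9.8 axial [ 0.3   0.68 -0.32 -0.54  0.23] mean 0.07 lat -0.02 z -0.67 dock x -0.0202 y(right) -0.0008 z 0.0275
```

{"op": "servo_tool", "data": {"commands": "2 0 0 0 0 0 -1;4 0 0.1 0 0 0 -1;4 0 0.1 0 0 0 -1"}}

```text
t: 10.18
ee_pos: [0.5469, 0.0345, 0.0275]
orientation: [-0.008, 0.761, 0.648, 0.01]
wrist_force: [0.7, -0.7, -0.4]
finger_gap: 0.0178
```

```bash
python3 f.py 5 pics/w9.png
```

```text
t 10.425 axial [-0.59 -0.3   0.27 -0.51  0.33] mean -0.16 lat 0.23 z -0.82 dock x -0.0162 y(right) -0.0008 z 0.0275
```

{"op": "servo_tool", "data": {"commands": "2 0 0 0 0 0 -1;4 0 0.1 0 0 0 -1;4 0 0.1 0 0 0 -1"}}

```text
t: 10.8
ee_pos: [0.5476, 0.0384, 0.0275]
orientation: [-0.008, 0.761, 0.648, 0.01]
wrist_force: [0.0, -1.0, -0.8]
finger_gap: 0.0178
```

```bash
python3 f.py 5 pics/w9.png
```

```text
t 11.05 axial [-1.    1.21  0.46 -0.64 -0.01] mean 0.0 lat 0.35 z -0.87 dock x -0.0122 y(right) -0.0008 z 0.0275
```

{"op": "servo_tool", "data": {"commands": "2 0 0 0 0 0 -1;4 0 0.1 0 0 0 -1;4 0 0.1 0 0 0 -1"}}

```text
t: 11.42
ee_pos: [0.5482, 0.0423, 0.0275]
orientation: [-0.008, 0.761, 0.648, 0.01]
wrist_force: [-0.4, 0.7, -2.1]
finger_gap: 0.0181
```

```bash
python3 f.py 5 pics/w9.png
```

```text
t 11.675 axial [ 0.6   0.03 -0.18 -0.89  0.56] mean 0.02 lat 0.05 z -1.07 dock x -0.0082 y(right) -0.0008 z 0.0275
```

{"op": "servo_tool", "data": {"commands": "2 0 0 0 0 0 -1;4 0 0.1 0 0 0 -1;4 0 0.1 0 0 0 -1"}}

```text
t: 12.05
ee_pos: [0.5487, 0.0458, 0.0275]
orientation: [-0.008, 0.761, 0.648, 0.009]
wrist_force: [-1.0, -2.8, -0.1]
finger_gap: 0.0175
```

```bash
python3 f.py 5 pics/w9.png
```

```text
t 12.3 axial [-2.92 -2.84 -2.49 -2.36 -3.03] mean -2.73 lat -0.32 z -0.45 dock x -0.0046 y(right) -0.0008 z 0.0275
```

{"op": "servo_tool", "data": {"commands": "2 0 0 0 0 0 -1;4 0 0.1 0 0 0 -1;4 0 0.1 0 0 0 -1"}}

```text
t: 12.68
ee_pos: [0.5494, 0.05, 0.0274]
orientation: [-0.008, 0.761, 0.648, 0.009]
wrist_force: [-0.3, -3.0, -1.2]
finger_gap: 0.0177
```

```bash
python3 f.py 5 pics/w10.png
```

```text
t 12.925 axial [-3.05 -2.91 -4.16 -4.28 -3.22] mean -3.52 lat 0.08 z -0.72 dock x -0.0004 y(right) -0.0009 z 0.0275
```

View pics/w10.png

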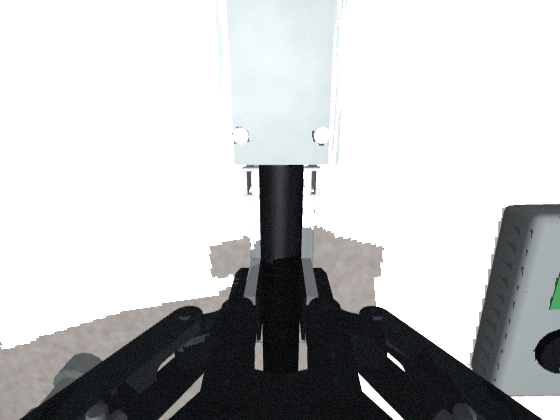

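Contact was felt between −8.2 and −4.6 mm; the force went from −2.7 to −3.5 N over 4 mm, which matches the spring. Travel now is about 7 mm, so I back off 2 mm to about 5 mm. Then I start pressing down.

{"op": "servo_tool", "data": {"commands": "-2 0.5 0 0 0 0 -1;-2 0.5 0 0 0 0 -1;-2.1 0.8 4 0 0 0 -1;-2.2 0.8 8 0 0 0 -1;-2.2 0.8 10 0 0 0 -1;-2.2 0.8 10 0 0 0 -1", "grip_force": 100}}

```text
t: 13.68
ee_pos: [0.5499, 0.0482, 0.0186]
orientation: [-0.008, 0.761, 0.648, 0.01]
wrist_force: [-3.9, -2.2, 9.0]
finger_gap: 0.0164
```

```bash
python3 f.py 4 pics/w11.png
```

```text
t 13.875 axial [-2.76 -3.03 -3.46 -2.32] mean -2.89 lat -3.67 z 8.73 dock x -0.002 y(right) -0.0001 z 0.0186
```

The clips have begun to resist (8.7 N up), with a slight side push to the left. I ease 0.6 mm left and keep pressing.

{"op": "servo_tool", "data": {"commands": "0 -0.6 2 0 0 0 -1;-0.1 -0.6 4 0 0 0 -1;-0.1 -0.6 6 0 0 0 -1;-0.2 -0.6 8 0 0 0 -1;-0.2 -0.6 8 0 0 0 -1"}}

```text
t: 14.5
ee_pos: [0.5496, 0.0482, 0.0093]
orientation: [-0.008, 0.761, 0.648, 0.01]
wrist_force: [-0.1, -4.1, -1.5]
finger_gap: 0.0163
```

```bash
python3 f.py 3 pics/w12.png
```

```text
t 14.65 axial [-4.08 -2.86 -2.63] mean -3.19 lat 0.57 z -1.41 dock x -0.0021 y(right) -0.0004 z 0.0092
```

View pics/w12.png

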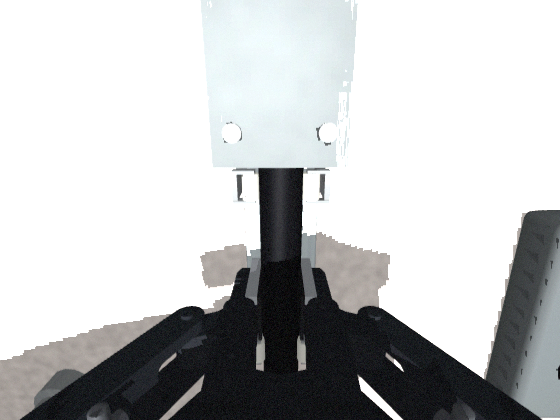

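The rollers have snapped over (force back to −1.4 N). Continuing to the support.

{"op": "servo_tool", "data": {"commands": "0 0 1 0 0 0 -1;-0.1 0 2 0 0 0 -1;-0.1 0 3 0 0 0 -1;-0.1 0 3 0 0 0 -1"}}

```text
t: 15.15
ee_pos: [0.5495, 0.0481, 0.0061]
orientation: [-0.008, 0.761, 0.648, 0.009]
wrist_force: [2.3, -2.6, -5.9]
finger_gap: 0.0165
```

```bash
python3 f.py 3 pics/w13.png; python3 -c "
from h import *
o,r=tool();print(o['moment'],o['finger_gap'])"
```

```text
t 15.3 axial [-2.17 -1.41 -1.22] mean -1.6 lat 2.8 z -7.03 dock x -0.0022 y(right) -0.0005 z 0.0061
[-0.41784972 -0.70940417  0.10867849] 0.016364598959679615
```

{"op": "servo_tool", "data": {"commands": "0 0 1 0 0 0 -1;0 0 2 0 0 0 -1;0 0 2 0 0 0 -1"}}

```text
t: 15.68
ee_pos: [0.5496, 0.048, 0.0051]
orientation: [-0.008, 0.761, 0.648, 0.01]
wrist_force: [0.4, -2.1, 0.7]
finger_gap: 0.0164
```

```bash
python3 f.py 3 pics/w14.png; python3 -c "
from h import *
o,r=tool();print(o['moment'],o['finger_gap'])"
```

```text
t 15.825 axial [-2.06 -2.1  -1.49] mean -1.88 lat 1.22 z 1.73 dock x -0.0023 y(right) -0.0003 z 0.0051
[-0.7218263  -0.05526285  0.03385653] 0.01642190959031832
```

{"op": "servo_tool", "data": {"commands": "0 0 1.5 0 0 0 -1;0 0 3 0 0 0 -1;0 0 3 0 0 0 -1"}}

```text
t: 16.2
ee_pos: [0.5498, 0.0481, 0.0046]
orientation: [-0.007, 0.761, 0.648, 0.01]
wrist_force: [-5.4, -3.1, 19.1]
finger_gap: 0.0163
```

```bash
python3 f.py 2 pics/w15.png; python3 - <<'E'
from h import *
from rig import snapshot
o,r=tool();print(o['moment'],o['finger_gap'])
s0=snapshot('side');cv2.imwrite('pics/side15.png',s0[:,:,::-1])
s=s0[110:220,230:330,::-1];cv2.imwrite('pics/c_s15.png',cv2.convertScaleAbs(cv2.resize(s,None,fx=5.4,fy=5.4,interpolation=2),alpha=2))
E
```

```text
t 16.3 axial [-3.94 -4.  ] mean -3.97 lat -5.26 z 19.81 dock x -0.0022 y(right) -0.0002 z 0.0046
[-0.81489146  1.34534132  0.22179115] 0.01650806785047359
```

View pics/w15.png

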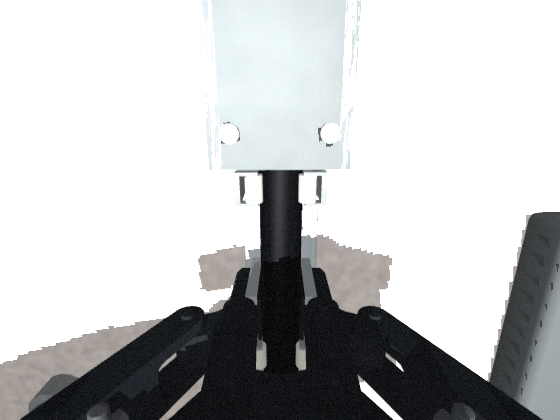

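View pics/c_s15.png

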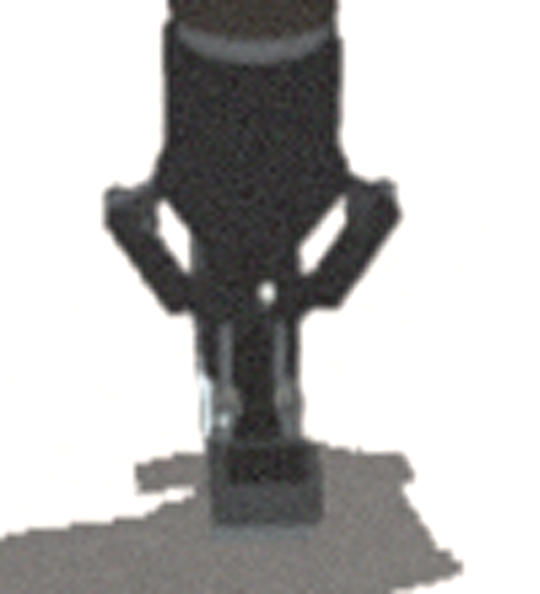

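The support now pushes back firmly (20 N up), and the front rollers at (250,187) and (313,187) overlap the rod's top. Unloading, opening, and lifting a little to inspect.

{"op": "servo_tool", "data": {"commands": "0 0 -3 0 0 0 -1;0 0 -3.5 0 0 0 -0.3;0 0 -3.5 0 0 0 0;0 0 -3.5 0 0 0 0.2;0 0 -3.5 0 0 0 0.2;0 0 -25 0 0 0 0.2;0 0 -70 0 0 0 0.2;0 0 -110 0 0 0 0.2;0 0 -110 0 0 0 0.2"}}

```text
t: 17.48
ee_pos: [0.552, 0.0457, 0.1154]
orientation: [-0.006, 0.761, 0.648, 0.013]
wrist_force: [0.6, -0.2, -0.6]
finger_gap: 0.0514
```

```bash
python3 f.py 1 pics/w16.png; python3 - <<'E'
from h import *
from rig import snapshot
import pickle
pickle.dump(camera_params('wrist'),open('w16.pkl','wb'))
s0=snapshot('side');cv2.imwrite('pics/side16.png',s0[:,:,::-1])
s=s0[120:220,230:330,::-1];cv2.imwrite('pics/c_s16.png',cv2.convertScaleAbs(cv2.resize(s,None,fx=6,fy=6,interpolation=2),alpha=2))
E
```

```text
t 17.525 axial [-0.09] mean -0.09 lat 0.63 z -0.56 dock x -0.0042 y(right) 0.0024 z 0.1154
```

View pics/w16.png

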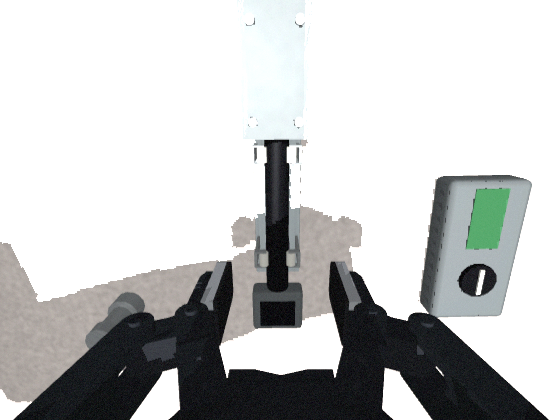

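View pics/c_s16.png

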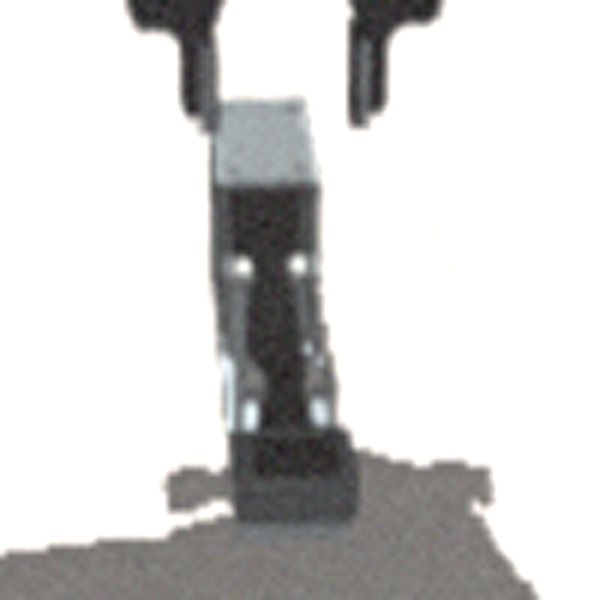

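The probe stays in place. Now a closer check of both clips and the paddle height. I move the arm clear at the same time so the top view is free.

{"op": "servo_tool", "data": {"commands": "-50 0 -60 0 0 0 0.2;-100 0 -90 0 0 0 0.2;-150 0 -90 0 0 0 0.2;-190 0 -90 0 0 0 0.2;-190 0 -90 0 0 0 0.2"}}

```text
t: 18.2
ee_pos: [0.5167, -0.1466, 0.1947]
orientation: [-0.009, 0.763, 0.646, 0.008]
wrist_force: [0.8, 1.1, -0.9]
finger_gap: 0.0513
```

```bash
python3 - <<'E'
from h import *
from rig import snapshot
im={}
for n in ['top','side','wrist']: im[n]=snapshot(n)[:,:,::-1];cv2.imwrite(f'pics/{n}17.png',im[n])
Z=lambda a,k,al=2:cv2.convertScaleAbs(cv2.resize(a,None,fx=k,fy=k,interpolation=2),alpha=al)
cv2.imwrite('pics/c_t17.png',Z(im['top'][165:230,140:260],6))
cv2.imwrite('pics/c_s17.png',Z(im['side'][130:220,250:310],6))
w=cv2.imread('pics/w16.png')[120:340,220:340];cv2.imwrite('pics/c_w16.png',cv2.resize(w,None,fx=2.7,fy=2.7,interpolation=2))
E
```

```text
(no output)
```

View pics/c_t17.png

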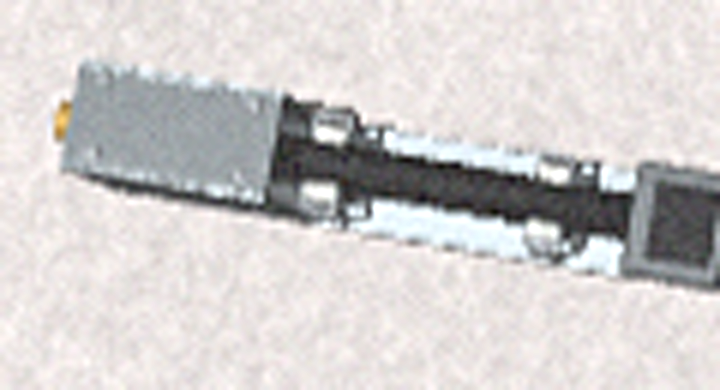

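View pics/c_s17.png

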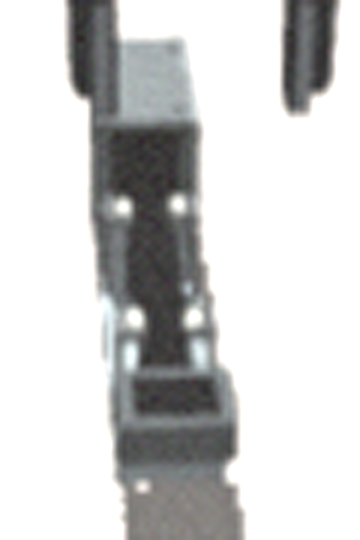

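View pics/c_w16.png

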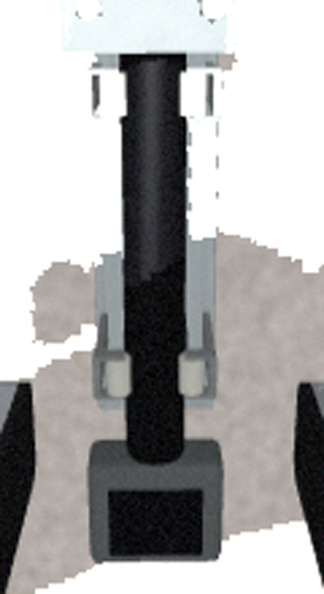

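View pics/side17.png

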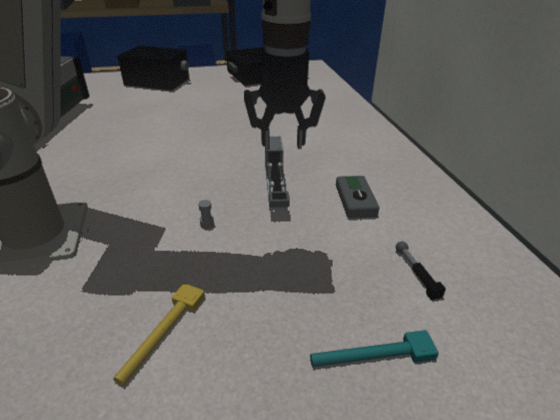

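```bash
python3 - <<'E'
from h import *
import pickle
td=lambda x,y:((x+.5)/6-.5+140,(y+.5)/6-.5+165); sd=lambda x,y:((x+.5)/6-.5+250,(y+.5)/6-.5+130)
t=cv2.imread('pics/top17.png')[175:225,235:280];cv2.imwrite('pics/c_t17b.png',cv2.convertScaleAbs(cv2.resize(t,None,fx=10,fy=10,interpolation=2),alpha=2))
u=np.array([.16,.987,0]);l=np.array([.987,-.16,0])
for k,a,b in [('frontR',td(643,163),sd(227,368)),('frontL',td(626,272),sd(120,372))]:
    X,e=tri([ray('top',a),ray('side',b)]);d=X-[.5503,.0502,0];print(k,X,e,'dock',d@u,d@l)
m=(atz('top',td(643,163),.055)+atz('top',td(626,272),.055))/2-[.5503,.0502,0];print('front edge dock x',m@u,m@l)
p=pickle.load(open('w16.pkl','rb'))
E
```

```text
frontR [ 0.55827959 -0.03104447  0.05582393] 0.000933853361832629 dock -0.07891155434822908 0.0208749707272982
frontL [ 0.51602713 -0.02546366  0.05618069] 0.0004694876377006012 dock -0.08016368687927532 -0.02172113441262941
front edge dock x -0.0794586998774238 -0.00011205358586778916
```

View pics/c_t17b.png

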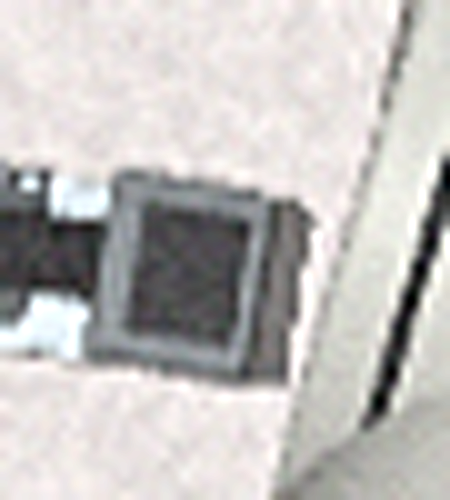

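Both roller pairs overlap the rod's edges, and the paddle top at 0.056 m means it is seated level (0.055 expected). The paddle edge sits about 2–4 mm farther back than I expected. I'll check whether the rod moved on release by comparing the fixed side camera before and after.

```bash
python3 - <<'E'
import cv2,numpy as np
g={k:cv2.cvtColor(cv2.imread(f'pics/side{k}.png'),cv2.COLOR_BGR2GRAY).astype(np.float32) for k in (15,16,17)}
def match(a,b,box):
    x0,y0,x1,y1=box;t=cv2.resize(a[y0:y1,x0:x1],None,fx=8,fy=8,interpolation=2);s=cv2.resize(b[y0-4:y1+4,x0-4:x1+4],None,fx=8,fy=8,interpolation=2)
    r=cv2.matchTemplate(s,t,cv2.TM_CCOEFF_NORMED);_,m,_,l=cv2.minMaxLoc(r);return (l[0]/8-4,l[1]/8-4,m)
for a,b in [(15,16),(15,17),(16,17)]: print(a,b,'paddle',match(g[a],g[b],(266,190,293,209)),match(g[a],g[b],(268,193,291,207)),'meter',match(g[a],g[b],(335,175,380,218)))
v=[cv2.convertScaleAbs(cv2.resize(g[k][180:215,255:305],None,fx=7.9,fy=7.9,interpolation=2),alpha=2) for k in (15,17)]
cv2.imwrite('pics/cmp.png',np.hstack(v))
E
```

```text
15 16 paddle (0.25, 0.875, 0.8797968029975891) (0.125, 0.75, 0.8491284847259521) meter (0.0, 0.0, 0.998493492603302)
15 17 paddle (-0.125, 0.0, 0.7667814493179321) (-0.125, -0.125, 0.8501096963882446) meter (0.0, 0.0, 0.9985873699188232)
16 17 paddle (-0.125, -0.25, 0.8001992106437683) (-0.125, -0.25, 0.8118802905082703) meter (0.0, 0.0, 0.9985141158103943)
```

View pics/cmp.png

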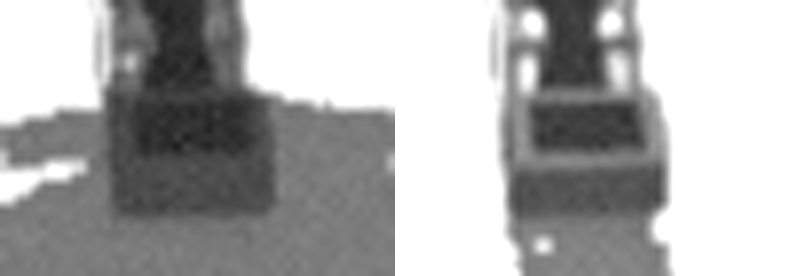

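No motion on release (<0.3 px). One more check: the paddle's far edge, measured the same way as before insertion, to rule out slip in the grip.

```bash
python3 - <<'E'
from h import *
tb=lambda x,y:((x+.5)/10-.5+235,(y+.5)/10-.5+175); sd=lambda x,y:((x+.5)/6-.5+250,(y+.5)/6-.5+130)
u=np.array([.16,.987,0]);l=np.array([.987,-.16,0])
for k,a,b in [('farR',tb(270,193),sd(236,423)),('farL',tb(244,378),sd(120,430)),('frR',tb(118,172),sd(227,368)),('frL',tb(90,358),sd(120,372))]:
    X,e=tri([ray('top',a),ray('side',b)]);d=X-[.5503,.0502,0];print(k,X.round(4),round(e,4),'dock',(d@u).round(4),(d@l).round(4))
t=np.array([.5425,.0067,0])
for k,X in [('B',[ .5450,-.1084,0]),('A',[.5509,-.0717,0]),('C',[.5007,-.1023,0])]: print(k,((np.array(X)-t)@u).round(4))
E
```

```text
farR [ 0.5534 -0.0663  0.0548] 0.0014 dock -0.1145 0.0217
farL [ 0.5096 -0.0611  0.0544] 0.0007 dock -0.1163 -0.0223
frR [ 0.5584 -0.0301  0.0552] 0.0008 dock -0.0779 0.0209
frL [ 0.5156 -0.0247  0.0557] 0.0011 dock -0.0794 -0.0223
B -0.1132
A -0.076
C -0.1143
```

Before insertion the paddle's far and front edges were −113.7 and −76.0 mm from the TCP. Now, with the TCP's final −2.2 taken off, they are −113.2 and −76.4 mm, so there was no slip. The paddle top is level at 0.055 at both ends, and the bystanders look unmoved. Handing in.

```bash
python3 -c "
from rig import order,robot
print(robot.observe()['t']);print(order.sign_off())"
```

```text
18.35
the job is handed in; nothing more can be done
None
```

The probe is in its dock: the contact gave about 5 mm, both clips are snapped home, the arm is clear, and the job was handed in at 18.4 s.

**What I did**
- **Grasp:** I took the black, grey-paddled probe by the rod. The first closure missed because the real fingertips sit about 28 mm above the reported tool point. It shut just above the rod without moving it, and I corrected from the images.
- **Contact:** I slid the nose into the hood in 4 mm steps. The contact answered with 2.7 N, then 3.5 N, and I backed off 2 mm to about 5 mm of travel.
- **Clips:** I pressed down through both rollers onto the supports, which pushed back with 20 N, then let go and lifted clear.

**Last checks**
- **Seating:** The paddle top is level at 54 to 56 mm (55 expected), and both roller pairs overlap the rod.
- **Position:** The rod did not move on release (under 0.3 px in the side view). Its place relative to the grip agrees within about 1 mm with the measurement before insertion.
- **Bystanders:** Image matching shows the meter unmoved since the pressing. I checked the others only by eye in the last side view, and they look unmoved.

**What disagreed**
- The jaws read 16 to 18 mm on the 20 mm rod throughout the grip.
- My first estimate of where the paddle's front edge should lie was 2 to 5 mm off. The remeasurement settled it.
- The contact travel comes from force and position readings, about 5.5 mm, give or take 1 mm. It was not seen directly.

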